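# Change over the slide dipper on the drying cabinet's hook

## Robot

A 7-joint arm with a two-finger parallel gripper is mounted at the origin on the work surface; the furniture and walls round the work are solid. World frame = base frame: x ahead of the robot, y to its left, z up, the work surface at z = 0. Lengths are in m, angles in rad, forces in N, time in s.
With the tool pointing down it reaches from about 0.425 to 0.925 m from the base axis. Payload 6.8 kg.
Tool frame: the origin (TCP) lies midway between the tips of the shut fingers; the grasp point (between the pads) lies 19 mm behind it; z points along the fingers, x is the direction in which the jaws open and shut, and the axes are right-handed (so a half turn about z gives the same grasp; the last joint's range is limited). The gripper opens to 85 mm and grips with 20 to 120 N. Pads are 22 mm wide; open, the fingers measure 114 mm over their backs; the gripper's body (76 mm by 85 mm) begins 54 mm behind the grasp point. The pads swing forward as they close: fully open they stand 13 mm farther back than shut.
Start: joints at [1.114, 0.477, 0.022, 1.555, -0.011, 1.109, -0.083], TCP at [0.231, -0.634, 0.231] pointing down, gripper open.
Joint ranges: [-2.96, 2.96], [-0.34, 2.1], [-1.41, 1.46], [0.24, 2.44], [-1.37, 4.51], [0.17, 1.92], [-2.96, 2.96]. Speed limits (rad/s): [2.39, 2.39, 3.14, 3.14, 3.14, 3.14, 3.14].

## Interface

Orientations are given as a unit quaternion [w, x, y, z].
In Python, from station import * gives the robot as it stands.
- The arm moves only by the shell command python3 -m handwheel 'ROWS' [FORCE]. ROWS is JSON, a list of rows, each an object of numbers: "grip": the finger opening in cm, from 0 to 8.54; "tx", "ty", "tz": the shift along the tool's x, y, z in cm; "yaw": the turn about the tool's z in degrees. In form: [{"grip": .., "tx": .., "ty": .., "tz": .., "yaw": ..}, ...]. A call has 1 to 5 rows; each row shifts and turns the commanded pose from where the row before left it, along the tool's axes as they then stand; what a row does not reach is not made up. A row lasts 1/10 s, in which the tool goes at most 50 mm and 8.59 degrees, less where a joint would pass 70% of its speed; a pose out of reach is approached as far as the arm can. A call is refused whole if a number of a shift passes 5 or a number of a turn 8.59, either way. A call with a gripper value outside its range is refused whole. The fingers move at their own pace and stop on an object; FORCE is the grip in N (left out, the last holds). Time passes only in rows, so rows that do not move let the fingers close. It gives the time, the measured TCP pose, the force and the opening at its end, in the units of the state.
- get_obs(): the state, without advancing time (a new reading comes with each control period).
- read_camera(name): name is "scene" or "side" or "wrist"; returns a dict with "image" (480x640x3 uint8, blue, green, red), "intrinsics" (3x3 intrinsics, pixels), "position" and "attitude" of the camera in the world; the wrist camera has in their place "hand_eye" (4x4, takes a point from camera to tool coordinates, whose origin is the TCP and whose axes are the tool frame's). Camera axes: x right, y down, z forward; pixel columns grow to the right and rows downward; lengths in m; the calibration is good to about 2 mm. A picture is of the moment at which its call begins: read the wrist's pose just before it. There is no depth.
- hand_in(): hands the job in, once; it reports no verdict.
The state is a dict: "t": time; "q": joint angles; "joint_vel": joint speeds; "joint_torque": joint torques, N m; "eef_pos": TCP position; "tool_rot": TCP orientation; "contact_force": force on the tool from outside, world axes, zero at the start; "torque": the same for the moment, N m; "gripper_width": opening from 0.0 (shut) to 1.0 (fully open).
Only numpy, scipy, OpenCV 4.12 (cv2) and the standard library are available. Lean on these libraries where they do the work, as an engineer would, in place of code of your own. Each camera call takes 0.05 s, during which the arm holds its last target. There are 200 camera calls.

## Task

Change over the little drying cabinet: lift the dry blue-grip dipper off the hook, bring it out through the narrow front opening and stand it upright in the yellow tray. Then take the orange-grip dipper in through the opening and hang it by its eye on the same hook, hanging free and at rest. Keep both dippers upright, do not touch the cabinet's frame with dipper or robot, and leave everything else on the bench where it is.

Things in the scene. Friction and masses are not known exactly. Their poses are not given: they have to be found in the camera images.
- dry_grip (a point): Dry dipper, at first hanging on the hook, its x along the cabinet's x. Loose, upright, 200 mm tall, 0.11 to 0.21 kg; half a turn looks the same. Point: centre of its blue grip block (16 mm in x, 26 mm in y, 50 mm high), on the centre line 175 mm above the underside; axes are the dipper's, z up. Below the block: 10 mm round stem from 150 down to 105 mm above the underside, then the eye, bail and basket.
- dry_eye (a point): The blue-grip dipper's hanging point: middle of the underside of the eye's top bar, 100 mm above the dipper's underside. The eye (6 mm white rod, 37 mm wide in y) is open along the dipper's x: clear 25 mm wide, from 68 to 100 mm above the underside; its top is at 106 mm. Below it a bail widens to the white slide basket, 60 x 60 mm in plan, 40 mm high.
- wet_grip (a point): Rinsed dipper, standing on the bench at any yaw. Loose, upright, 200 mm tall, 0.11 to 0.21 kg; half a turn looks the same. Point: centre of its orange grip block (16 mm in x, 26 mm in y, 50 mm high), on the centre line 175 mm above the underside; axes are the dipper's, z up. Below the block: 10 mm round stem from 150 down to 105 mm above the underside, then the eye, bail and basket.
- wet_eye (a point): The orange-grip dipper's hanging point: middle of the underside of the eye's top bar, 100 mm above the dipper's underside. The eye (6 mm white rod, 37 mm wide in y) is open along the dipper's x: clear 25 mm wide, from 68 to 100 mm above the underside; its top is at 106 mm. Below it a bail widens to the white slide basket, 60 x 60 mm in plan, 40 mm high.
- cabinet: White drying cabinet, fixed, 126 mm deep (x), 134 wide (y), 171 high; origin: centre of the underside. Open blue-framed front on its -x side (face at x = -63 mm): 90 mm clear between jambs, sill top 25 mm over the bench. Inside 120 mm wide; back wall at x = +56. Clear roof, z = 165 to 171, with a 36 mm wide slot on the centre line from the front to x = +41 for a dipper's stem, the grip staying above.
- hook_seat (a point): Resting point on top of the hook's pin, 130 mm over the bench, right above the cabinet's origin; axes as the cabinet's. The pin (8 mm round) comes from the back wall along -x and ends at x = -24 mm in an upturned tip (front at -28) rising 11 mm above this point. An eye clears the tip with the dipper's underside about 47 mm over the bench, and hangs with it at 30 mm.
- hook: The steel hook itself, fixed to the cabinet's back wall (touching it is allowed); origin as hook_seat.
- tray: Yellow square standing tray, fixed on the bench, 126 x 126 mm outside, walls 3 mm thick and 16 mm high, inner floor 3 mm above the bench; origin at the centre of its underside. It and the orange-grip dipper stand to the right of the cabinet and may swap places; the bench from the cabinet's front to 0.1 m before it, and round (0.375, -0.01), is free of things.
- wash_bottle_mid (a point): Bystander: white squeeze wash bottle with a bent spout, 72 x 123 mm, 227 mm tall; point half-way up.
- flask_a_mid (a point): Bystander: clear conical flask, 64 mm across, 105 mm tall; point half-way up.
- beaker_b_mid (a point): Bystander: clear beaker, 81 x 75 mm, 92 mm tall; point half-way up.
- dropper_1_mid (a point): Bystander: amber dropper bottle, 37 mm across, 114 mm tall; point half-way up.
- film_box_mid (a point): Bystander: green carton, 60 x 110 mm, 55 mm tall; point half-way up.
- tape_roll_mid (a point): Bystander: roll of tape lying flat, 69 mm across, 19 mm tall; point half-way up.

How it is judged:
By the outcome, as a careful person would: the job done as asked, in the order asked, and still so for the second after the job is handed in, with the robot touching nothing.
It also fails if it takes over 72 s, if anything falls off the work surface, if the arm or the gripper's body presses on something with over 40 N, if the wrist force passes 120 N, or if a joint passes its speed limit or range.

## Working session

There is one attempt and no reset: what is moved stays moved. The work goes in short steps, Python scripts to look and compute and a shell command to move; the robot and the scene stay as the last step left them, time stands still between calls to the robot, and variables do not carry over. Pictures are saved under pics/ and viewed, about 8 in all and at most 12, crops included, and the job is handed in when it is done.

```bash
mkdir -p pics; ls; cat > h.py <<'E'
from station import *
import numpy as np, cv2
from scipy.spatial.transform import Rotation as R
def rot(q): return R.from_quat([q[1],q[2],q[3],q[0]]).as_matrix()
def cam(name):
    o=get_obs(); c=read_camera(name); K=np.array(c["intrinsics"])
    if name=="wrist":
        T=np.eye(4);T[:3,:3]=rot(o["tool_rot"]);T[:3,3]=o["eef_pos"]
        M=T@np.array(c["hand_eye"]); return c["image"],K,M[:3,:3],M[:3,3]
    a=np.array(c["attitude"]); A=rot(a) if a.size==4 else a
    return c["image"],K,A,np.array(c["position"])
def ray(K,A,p,uv):
    d=A@np.linalg.inv(K)@np.array([uv[0],uv[1],1.]); return p,d/np.linalg.norm(d)
def onz(K,A,p,uv,z):
    p,d=ray(K,A,p,uv); return p+d*(z-p[2])/d[2]
def cross(r1,r2):
    (p,d),(q,e)=r1,r2; s=np.linalg.lstsq(np.c_[d,-e],q-p,rcond=None)[0]
    a,b=p+s[0]*d,q+s[1]*e; return (a+b)/2,np.linalg.norm(a-b)
def proj(K,A,p,X):
    x=K@(A.T@(np.array(X)-p)); return x[:2]/x[2]
E
python3 - <<'E'
from h import *
o=get_obs();print({k:np.round(v,3).tolist() for k,v in o.items()})
for n in("scene","side"):
    im,K,A,p=cam(n);print(n,K.round(1).tolist(),p.round(3),A.round(3).tolist());cv2.imwrite(f"pics/{n}0.png",im)
E
```

```text
pics
{'t': 0.0, 'q': [1.114, 0.478, 0.022, 1.556, -0.011, 1.109, -0.083], 'joint_vel': [0.0, 0.001, -0.001, 0.001, -0.001, -0.001, 0.001], 'joint_torque': [0.001, -59.645, 1.609, -28.119, 0.013, 0.009, 0.0], 'eef_pos': [0.23, -0.634, 0.23], 'tool_rot': [-0.0, 0.819, -0.574, -0.001], 'contact_force': [-0.173, 0.942, -1.435], 'torque': [-0.009, -0.036, 0.001], 'gripper_width': 1.0}
scene [[530.3, 0.0, 322.3], [0.0, 530.3, 243.1], [0.0, 0.0, 1.0]] [-0.424 -0.835  1.056] [[0.671, -0.469, 0.574], [-0.741, -0.405, 0.536], [-0.019, -0.785, -0.619]]
side [[599.0, 0.0, 333.0], [0.0, 599.0, 243.7], [0.0, 0.0, 1.0]] [-0.205  0.273  1.378] [[-0.431, -0.774, 0.464], [-0.902, 0.369, -0.222], [0.0, -0.515, -0.857]]
```

View pics/scene0.png

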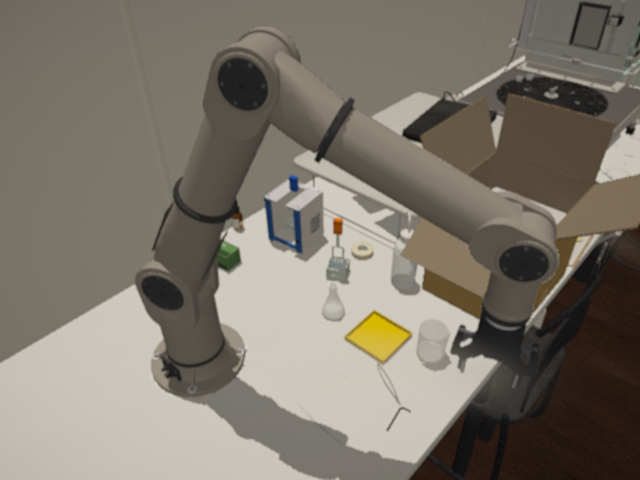

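View pics/side0.png

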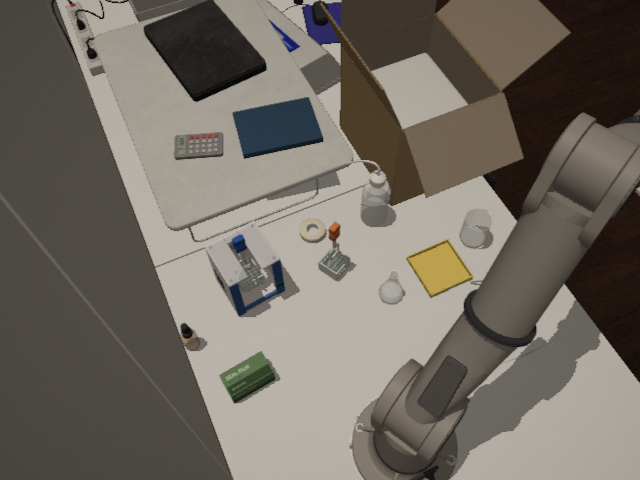

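The scene view shows the blue grip at about (294,184), the orange grip at (338,226) and the tray at (378,337). In the side view they are at (239,243), (335,231) and (440,268). The cabinet front faces the robot. Next I'll measure these by colour mask.

```bash
cat > m.py <<'E'
from h import *
V={n:cam(n) for n in("scene","side")}
def mask(im,c):
    h=cv2.cvtColor(im,cv2.COLOR_BGR2HSV)
    lo,hi={"o":((3,160,90),(14,255,255)),"b":((105,150,40),(125,255,255)),"y":((20,140,90),(32,255,255))}[c]
    return cv2.inRange(h,lo,hi)
def blobs(im,c,mn=25):
    n,l,s,ce=cv2.connectedComponentsWithStats(mask(im,c))
    return [(s[i,:].tolist(),ce[i].round(1).tolist(),l==i) for i in range(1,n) if s[i,4]>=mn]
E
python3 - <<'E'
from m import *
for n,v in V.items():
    for c in "oby":
        for s,ce,m in blobs(v[0],c):
            if 180<ce[0]<500 and 150<ce[1]<400: print(n,c,s,ce)
for n,v in V.items():
    b=max(blobs(v[0],"y"),key=lambda t:t[0][4])
    q=cv2.approxPolyDP(cv2.convexHull(cv2.findContours(b[2].astype(np.uint8),0,2)[0][0]),5,True)[:,0]
    P=[onz(*v[1:],u,.016)[:2].round(3).tolist() for u in q]; print(n,"tray",P,np.mean(P,0))
im=V["side"][0][215:325,195:365];cv2.imwrite("pics/c1.png",cv2.resize(im,None,fx=4.5,fy=4.5,interpolation=cv2.INTER_CUBIC))
E
```

```text
scene o [334, 219, 8, 15, 72] [337.0, 226.4]
scene b [290, 176, 7, 15, 85] [293.4, 182.7]
scene b [266, 200, 35, 52, 292] [284.3, 227.0]
scene y [346, 311, 65, 50, 1743] [378.3, 335.3]
side o [329, 223, 10, 16, 80] [333.3, 229.8]
side b [233, 235, 13, 18, 155] [238.9, 243.4]
side b [230, 262, 54, 53, 491] [257.2, 291.1]
side y [407, 240, 65, 57, 2103] [439.1, 267.7]
scene tray [[0.411, -0.242], [0.412, -0.359], [0.292, -0.362], [0.287, -0.247]] [ 0.3505 -0.3025]
side tray [[0.412, -0.359], [0.288, -0.356], [0.289, -0.235], [0.41, -0.236]] [ 0.34975 -0.2965 ]
```

View pics/c1.png

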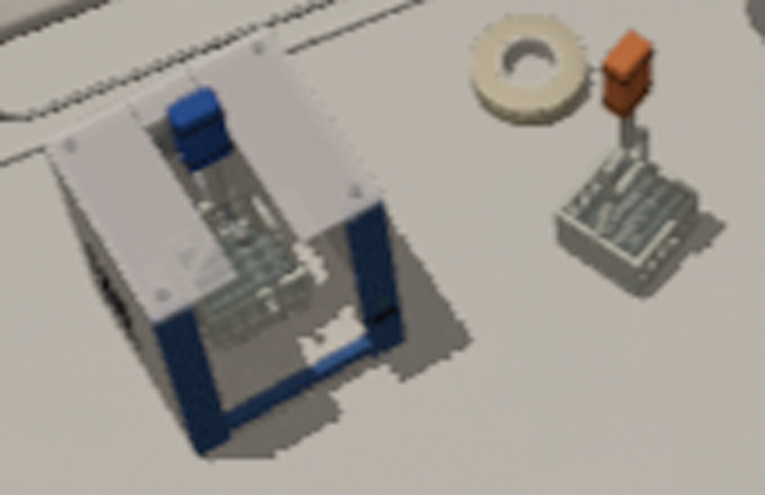

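```bash
H="python3 -m handwheel"
$H '[{"tz":-4.5},{"tz":-4.5},{"tx":-3,"ty":-3},{"tx":-3,"ty":-3},{"tx":-3,"ty":-3}]' 
$H '[{"tx":-3,"ty":-3},{"tx":-3,"ty":-3},{"tx":-3,"ty":-3},{"tx":-3,"ty":-3},{"tx":-3,"ty":-3}]'
$H '[{"tx":-3,"ty":-3},{"tx":-3,"ty":-3},{"tx":-3,"ty":-3},{"tx":-3,"ty":-3},{"tx":-3,"ty":-3}]'
$H '[{"tx":-1.5,"ty":-1.5},{}]'
python3 - <<'E'
from h import *
im,K,A,p=cam("wrist");print(p.round(3),A.round(3).tolist(),K[0]);cv2.imwrite("pics/w1.png",im)
print(proj(K,A,p,(.522,.162,.205)),proj(K,A,p,(.477,-.056,.175)))
E
```

```text
[ 0.309 -0.606  0.375] [[0.341, -0.889, -0.305], [-0.94, -0.323, -0.11], [-0.0, 0.324, -0.946]] [416.76651113   0.         318.7648123 ]
[-24101.81103976 -18293.17657563] [-2159.74107536 -1871.01807205]invalid input
invalid input
invalid input
invalid input
```

View pics/w1.png

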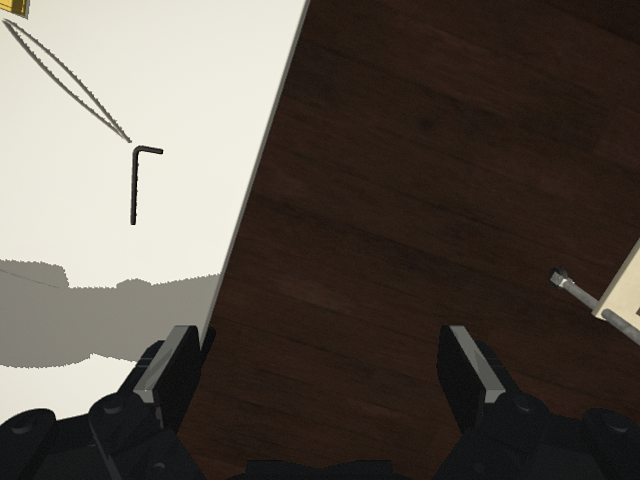

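The moves were refused because every row needs all five keys. The picture only shows the bench edge and floor under the start pose. I'll send the rows again in full.

```bash
H="python3 -m handwheel"
$H '[{"grip":8.5,"tx":0,"ty":0,"tz":-4.5,"yaw":0},{"grip":8.5,"tx":0,"ty":0,"tz":-4.5,"yaw":0},{"grip":8.5,"tx":-3,"ty":-3,"tz":0,"yaw":0},{"grip":8.5,"tx":-3,"ty":-3,"tz":0,"yaw":0},{"grip":8.5,"tx":-3,"ty":-3,"tz":0,"yaw":0}]' && \
$H '[{"grip":8.5,"tx":-3,"ty":-3,"tz":0,"yaw":0},{"grip":8.5,"tx":-3,"ty":-3,"tz":0,"yaw":0},{"grip":8.5,"tx":-3,"ty":-3,"tz":0,"yaw":0},{"grip":8.5,"tx":-3,"ty":-3,"tz":0,"yaw":0},{"grip":8.5,"tx":-3,"ty":-3,"tz":0,"yaw":0}]' && \
$H '[{"grip":8.5,"tx":-3,"ty":-3,"tz":0,"yaw":0},{"grip":8.5,"tx":-3,"ty":-3,"tz":0,"yaw":0},{"grip":8.5,"tx":-3,"ty":-3,"tz":0,"yaw":0},{"grip":8.5,"tx":-3,"ty":-3,"tz":0,"yaw":0},{"grip":8.5,"tx":-3,"ty":-3,"tz":0,"yaw":0}]' && \
$H '[{"grip":8.5,"tx":-1.5,"ty":-1.5,"tz":0,"yaw":0},{"grip":8.5,"tx":0,"ty":0,"tz":0,"yaw":0}]'
cat >> h.py <<'E'
def go(x,y,z,yaw):
    "deltas in tool axes, cm/deg, to bring TCP to x,y,z and tool-x heading to yaw (mod 180)"
    o=get_obs();Rm=rot(o["tool_rot"]);d=Rm.T@(np.array([x,y,z])-o["eef_pos"])*100
    cur=np.degrees(np.arctan2(Rm[1,0],Rm[0,0])); w=-(yaw-cur); w=(w+90)%180-90
    print("tcp",np.round(o["eef_pos"],4),"yaw",cur.round(2),"tilt",Rm[:,2].round(4),"-> tx,ty,tz",d.round(2),"yaw",round(w,2))
E
python3 - <<'E'
from h import *
go(.522,.162,.31,-82)
im,K,A,p=cam("wrist");cv2.imwrite("pics/w2.png",im)
print(proj(K,A,p,(.522,.162,.205)),proj(K,A,p,(.477,-.056,.175)))
E
```

```text
t: 0.85
eef_pos: [0.285, -0.5178, 0.3216]
tool_rot: [0.0, 0.819, -0.574, 0.0]
contact_force: [0.1, -0.3, 0.0]
gripper_width: 1.003
t: 1.35
eef_pos: [0.3747, -0.3251, 0.3215]
tool_rot: [0.0, 0.819, -0.574, 0.0]
contact_force: [1.4, -0.3, 0.0]
gripper_width: 0.994
t: 1.85
eef_pos: [0.4643, -0.133, 0.3216]
tool_rot: [-0.0, 0.819, -0.574, 0.0]
contact_force: [0.3, -0.3, -1.1]
gripper_width: 0.996
t: 2.05
eef_pos: [0.4741, -0.1116, 0.3216]
tool_rot: [-0.001, 0.821, -0.571, 0.0]
contact_force: [-0.2, 0.9, -0.3]
gripper_width: 0.999
tcp [ 0.4741 -0.1116  0.3216] yaw -69.65 tilt [ 0.001   0.0011 -1.    ] -> tx,ty,tz [-23.98 -14.     1.19] yaw 12.35
[-118.48473089   -7.93528866] [247.00586699 192.82667265]
```

View pics/w2.png

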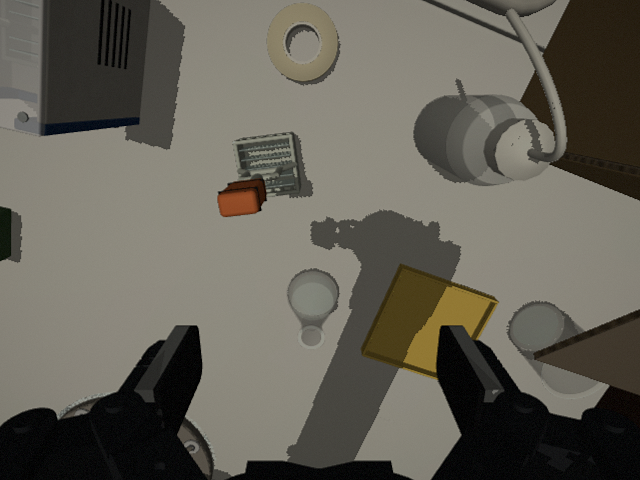

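The wrist view shows the orange block with its top at (218-262, 190-217), long side nearly along the image's x axis. The basket is at (235-300, 132-195), the tray at (430,320) and the flask at (312,295). I'll compute the orange heading and move above the blue grip.

```bash
H="python3 -m handwheel"
python3 - <<'E'
from h import *
im,K,A,p=cam("wrist")
h=cv2.cvtColor(im,cv2.COLOR_BGR2HSV);m=cv2.inRange(h,(2,120,130),(16,255,255));m[:150]=0
c=max(cv2.findContours(m,0,2)[0],key=cv2.contourArea);r=cv2.minAreaRect(c);b=cv2.boxPoints(r)
P=np.array([onz(K,A,p,u,.2)[:2] for u in b]);print("orange top",r,P.mean(0))
for i in range(4):
    d=P[(i+1)%4]-P[i];print(np.linalg.norm(d).round(4),np.degrees(np.arctan2(d[1],d[0])).round(1))
B=np.array([onz(K,A,p,u,.04)[:2] for u in[(234,141),(294,132),(301,189)]]);print(B,(B[0]+B[2])/2,[np.degrees(np.arctan2(*(B[i+1]-B[i])[::-1])).round(1) for i in(0,1)])
E
$H '[{"grip":8.5,"tx":-4,"ty":-2.3,"tz":0,"yaw":2},{"grip":8.5,"tx":-4,"ty":-2.3,"tz":0,"yaw":2},{"grip":8.5,"tx":-4,"ty":-2.3,"tz":0,"yaw":2},{"grip":8.5,"tx":-4,"ty":-2.3,"tz":0,"yaw":2},{"grip":8.5,"tx":-4,"ty":-2.3,"tz":0,"yaw":2}]' && $H '[{"grip":8.5,"tx":-1.3,"ty":-1,"tz":0,"yaw":2},{"grip":8.5,"tx":0,"ty":0,"tz":0,"yaw":0}]'
python3 - <<'E'
from h import *
go(.522,.162,.31,-82)
im,K,A,p=cam("wrist");cv2.imwrite("pics/w3.png",im)
print(proj(K,A,p,(.522,.162,.205)),proj(K,A,p,(.477,-.056,.175)))
E
```

```text
orange top ((232.71542358398438, 200.7230987548828), (19.225383758544922, 34.7297248840332), 82.87498474121094) [ 0.47450645 -0.05374136]
0.0226 -62.7
0.0126 -155.9
0.0229 117.4
0.0127 22.5
[[ 0.48707428 -0.01898382]
 [ 0.51580642 -0.07218321]
 [ 0.46444145 -0.09754319]] [ 0.47575787 -0.0582635 ] [np.float64(-61.6), np.float64(-153.7)]
t: 2.65
eef_pos: [0.5288, 0.1077, 0.3214]
tool_rot: [0.0, 0.764, -0.645, 0.001]
contact_force: [1.1, -0.8, 0.2]
gripper_width: 0.992
t: 2.85
eef_pos: [0.5364, 0.1241, 0.321]
tool_rot: [-0.0, 0.755, -0.656, -0.0]
contact_force: [-0.5, 0.2, 1.4]
gripper_width: 0.994
tcp [0.5364 0.1241 0.321 ] yaw -81.93 tilt [-3.e-04  8.e-04 -1.e+00] -> tx,ty,tz [-3.96  0.9   1.11] yaw 0.07
[259.41724327 248.25251576] [534.92578483 325.28005183]
```

View pics/w3.png

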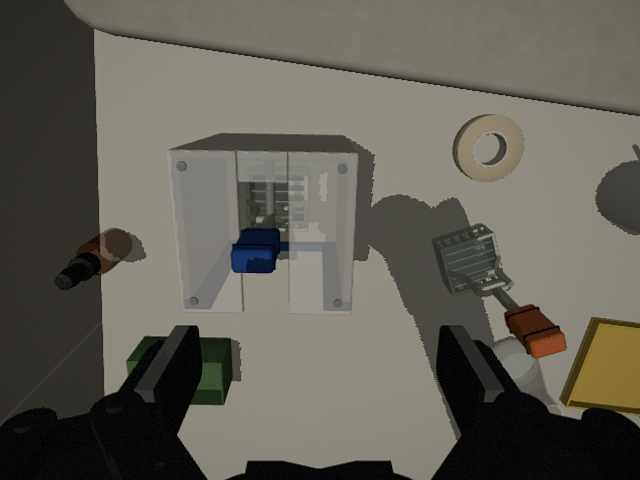

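The view confirms the yaw. The cabinet roof corners are at (169,151), (358,152), (351,314) and (182,311), the slot at columns 238-288, and the blue grip's top at (233-278, 246-273).

```bash
python3 - <<'E'
from h import *
im,K,A,p=cam("wrist")
P=np.array([onz(K,A,p,u,.171)[:2] for u in[(169,151),(358,152),(351,314),(182,311)]])
print("roof",P.round(4).tolist(),P.mean(0),np.linalg.norm(P-np.roll(P,1,0),axis=1))
for i,j in((3,0),(2,1),(1,0),(2,3)):
    d=P[j]-P[i];print(np.degrees(np.arctan2(d[1],d[0])).round(2),end=" ")
S=np.array([onz(K,A,p,u,.171)[:2] for u in[(237,151),(288.5,152),(291,314),(242,311)]]);print("slot",S.round(4).tolist())
h=cv2.cvtColor(im,cv2.COLOR_BGR2HSV);m=cv2.inRange(h,(105,150,60),(125,255,255));m[:200]=0;m[:,300:]=0
v=h[...,2][m>0];print(np.percentile(v,[5,25,50,75,95]))
for t in(90,120,140):
    c=cv2.findContours(cv2.inRange(h,(105,150,t),(125,255,255))[200:300,220:290],0,2)[0]
    if c:
        r=cv2.minAreaRect(max(c,key=cv2.contourArea));print(t,r,onz(K,A,p,(r[0][0]+220,r[0][1]+200),.23))
E
```

```text
roof [[0.5717, 0.2316], [0.5891, 0.1019], [0.4641, 0.0862], [0.4484, 0.2186]] [0.51832216 0.15958728] [0.12398086 0.13081798 0.12595776 0.13335405]
6.0 7.18 97.64 96.77 slot [[0.5782, 0.185], [0.5824, 0.1496], [0.4576, 0.1332], [0.4549, 0.1718]]
[ 66.  88.  98. 100. 102.]
90 ((26.5, 60.5), (19.0, 37.0), 90.0) [0.52222046 0.16415877 0.23      ]
```

```bash
H="python3 -m handwheel"
$H '[{"grip":8.5,"tx":-1.9,"ty":0.4,"tz":0,"yaw":1.1},{"grip":8.5,"tx":-1.9,"ty":0.4,"tz":2,"yaw":0},{"grip":7,"tx":0,"ty":0,"tz":3,"yaw":0},{"grip":7,"tx":0,"ty":0,"tz":1,"yaw":0},{"grip":7,"tx":0,"ty":0,"tz":0,"yaw":0}]'
python3 - <<'E'
from h import *
go(.522,.160,.190,-83.1)
im,K,A,p=cam("wrist");cv2.imwrite("pics/w4.png",im[150:,120:560])
E
```

```text
t: 3.45
eef_pos: [0.5225, 0.1566, 0.26]
tool_rot: [0.002, 0.747, -0.664, -0.0]
contact_force: [0.7, 1.2, 0.4]
gripper_width: 0.82
tcp [0.5225 0.1566 0.26  ] yaw -83.28 tilt [-0.003  -0.0022 -1.    ] -> tx,ty,tz [-0.36 -0.02  7.  ] yaw -0.18
```

View pics/w4.png

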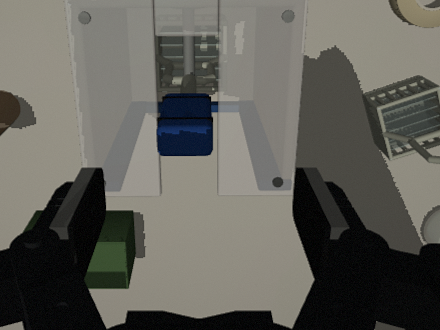

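The blue grip's top is centred at full-frame (305.5, 288), about 5 mm left of the finger mid-line at column 318.5.

```bash
python3 - <<'E'
from h import *
im,K,A,p=cam("wrist")
print(onz(K,A,p,(305.5,288),.23), [onz(K,A,p,u,.23) for u in((278,270),(333,306))])
# slot and roof edges in this view
print([onz(K,A,p,u,.171).round(4) for u in((280,345),(338,345),(273,150),(341,150))])
E
H="python3 -m handwheel"
$H '[{"grip":7,"tx":-0.5,"ty":0,"tz":2,"yaw":0},{"grip":7,"tx":0,"ty":0,"tz":3,"yaw":0},{"grip":7,"tx":0,"ty":0,"tz":2,"yaw":0},{"grip":7,"tx":0,"ty":0,"tz":0,"yaw":0}]'
python3 -c "
from h import *
go(.522,.162,.190,-83.1)"
```

```text
[0.52413237 0.16387424 0.23      ] [array([0.53160661, 0.17723254, 0.23      ]), array([0.51642289, 0.15009551, 0.23      ])]
[array([0.4544, 0.1747, 0.171 ]), array([0.4587, 0.1374, 0.171 ]), array([0.5775, 0.1893, 0.171 ]), array([0.5819, 0.152 , 0.171 ])]
t: 3.95
eef_pos: [0.5219, 0.1632, 0.1901]
tool_rot: [0.001, 0.748, -0.664, -0.001]
contact_force: [0.6, 0.1, 0.8]
gripper_width: 0.815
tcp [0.5219 0.1632 0.1901] yaw -83.18 tilt [-0.0027 -0.0013 -1.    ] -> tx,ty,tz [0.12 0.   0.01] yaw -0.08
```

```bash
H="python3 -m handwheel"
$H '[{"grip":0,"tx":0,"ty":0,"tz":0,"yaw":0},{"grip":0,"tx":0,"ty":0,"tz":0,"yaw":0},{"grip":0,"tx":0,"ty":0,"tz":0,"yaw":0},{"grip":0,"tx":0,"ty":0,"tz":0,"yaw":0},{"grip":0,"tx":0,"ty":0,"tz":0,"yaw":0}]' 80
$H '[{"grip":0,"tx":0,"ty":0,"tz":0,"yaw":0},{"grip":0,"tx":0,"ty":0,"tz":-0.5,"yaw":0},{"grip":0,"tx":0,"ty":0,"tz":-0.8,"yaw":0},{"grip":0,"tx":0,"ty":0,"tz":-0.8,"yaw":0},{"grip":0,"tx":0,"ty":0,"tz":0,"yaw":0}]'
python3 - <<'E'
from h import *
go(.412,.151,.212,-83.2)
im,K,A,p=cam("wrist");cv2.imwrite("pics/w5.png",im[100:,120:560])
E
```

```text
t: 4.45
eef_pos: [0.5235, 0.1646, 0.1927]
tool_rot: [-0.001, 0.748, -0.663, 0.001]
contact_force: [-0.8, -1.7, 7.8]
gripper_width: 0.294
t: 4.95
eef_pos: [0.5232, 0.1649, 0.2138]
tool_rot: [-0.001, 0.748, -0.663, 0.001]
contact_force: [0.0, 0.5, -1.3]
gripper_width: 0.295
tcp [0.5232 0.1649 0.2138] yaw -83.12 tilt [ 2.2e-03  8.0e-04 -1.0e+00] -> tx,ty,tz [ 0.05 11.2   0.15] yaw 0.08
```

View pics/w5.png

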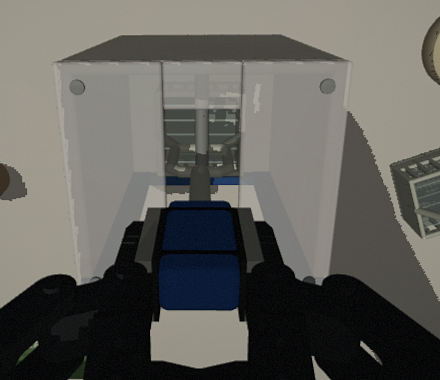

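The block is held squarely with a 25 mm opening, centred on the slot (slot at crop columns 163-242, block at 160-240). The lift was 21 mm. Next I pull it straight out and then lift.

```bash
H="python3 -m handwheel"
$H '[{"grip":0,"tx":0,"ty":1,"tz":0,"yaw":0},{"grip":0,"tx":0,"ty":2,"tz":0,"yaw":0},{"grip":0,"tx":0,"ty":2,"tz":0,"yaw":0},{"grip":0,"tx":0,"ty":2,"tz":0,"yaw":0},{"grip":0,"tx":0,"ty":2,"tz":0,"yaw":0}]'
$H '[{"grip":0,"tx":0,"ty":1.6,"tz":0,"yaw":0},{"grip":0,"tx":0,"ty":0.6,"tz":0,"yaw":0},{"grip":0,"tx":0,"ty":0,"tz":0,"yaw":0}]'
python3 - <<'E'
from h import *
go(.475,-.1,.42,-83.2)
E
```

```text
t: 5.5
eef_pos: [0.4312, 0.1533, 0.2118]
tool_rot: [0.001, 0.748, -0.663, -0.0]
contact_force: [0.1, 0.3, -1.6]
gripper_width: 0.294
t: 5.8
eef_pos: [0.4104, 0.1507, 0.2122]
tool_rot: [0.0, 0.748, -0.663, 0.0]
contact_force: [-0.2, 0.1, -1.3]
gripper_width: 0.289
tcp [0.4104 0.1507 0.2122] yaw -83.1 tilt [-1.e-04 -8.e-04 -1.e+00] -> tx,ty,tz [ 25.68  -3.39 -20.76] yaw 0.1
```

```bash
H="python3 -m handwheel"
$H '[{"grip":0,"tx":0,"ty":0,"tz":-1.5,"yaw":0},{"grip":0,"tx":0,"ty":0,"tz":-3,"yaw":0},{"grip":0,"tx":0,"ty":0,"tz":-4,"yaw":0},{"grip":0,"tx":0,"ty":0,"tz":-4,"yaw":0},{"grip":0,"tx":0,"ty":0,"tz":-4,"yaw":0}]'
$H '[{"grip":0,"tx":0,"ty":0,"tz":-3,"yaw":0},{"grip":0,"tx":0,"ty":0,"tz":-1.5,"yaw":0},{"grip":0,"tx":2,"ty":-0.3,"tz":0,"yaw":0},{"grip":0,"tx":3,"ty":-0.4,"tz":0,"yaw":0},{"grip":0,"tx":4,"ty":-0.5,"tz":0,"yaw":0}]'
$H '[{"grip":0,"tx":4,"ty":-0.5,"tz":0,"yaw":0},{"grip":0,"tx":4,"ty":-0.5,"tz":0,"yaw":0},{"grip":0,"tx":4,"ty":-0.5,"tz":0,"yaw":0},{"grip":0,"tx":3,"ty":-0.4,"tz":0,"yaw":0},{"grip":0,"tx":2,"ty":0,"tz":0,"yaw":0}]'
python3 - <<'E'
from h import *
go(.35,-.297,.42,-90)
E
```

```text
t: 6.3
eef_pos: [0.4117, 0.151, 0.379]
tool_rot: [-0.0, 0.748, -0.663, 0.0]
contact_force: [0.7, -1.2, 0.2]
gripper_width: 0.292
t: 6.8
eef_pos: [0.4347, 0.0635, 0.4227]
tool_rot: [-0.001, 0.749, -0.662, 0.0]
contact_force: [0.6, -0.1, -1.6]
gripper_width: 0.294
t: 7.3
eef_pos: [0.4741, -0.1066, 0.4219]
tool_rot: [0.0, 0.747, -0.665, 0.0]
contact_force: [-0.6, 0.2, -2.0]
gripper_width: 0.293
tcp [ 0.4741 -0.1066  0.4219] yaw -83.31 tilt [-3.e-04 -4.e-04 -1.e+00] -> tx,ty,tz [17.47 14.54  0.2 ] yaw 6.69
```

```bash
H="python3 -m handwheel"
$H '[{"grip":0,"tx":1.5,"ty":1.2,"tz":0,"yaw":1.5},{"grip":0,"tx":2.5,"ty":2.1,"tz":0,"yaw":1.5},{"grip":0,"tx":3,"ty":2.5,"tz":0,"yaw":1.5},{"grip":0,"tx":3,"ty":2.5,"tz":0,"yaw":1.5},{"grip":0,"tx":3,"ty":2.5,"tz":0,"yaw":0.7}]'
$H '[{"grip":0,"tx":2.5,"ty":2.1,"tz":0,"yaw":0},{"grip":0,"tx":1,"ty":0.8,"tz":0,"yaw":0},{"grip":0,"tx":0,"ty":0,"tz":0,"yaw":0}]'
python3 - <<'E'
from h import *
go(.35,-.297,.172,-90)
v=cam("side");im=v[0];
h=cv2.cvtColor(im,cv2.COLOR_BGR2HSV);m=cv2.inRange(h,(20,140,60),(32,255,255))
x,y,w,hh=cv2.boundingRect(m);print(x,y,w,hh)
cv2.imwrite("pics/s6.png",cv2.resize(im[150:350,330:560],None,fx=3,fy=3))
im,K,A,p=cam("wrist");cv2.imwrite("pics/w6.png",im)
E
```

```text
t: 7.8
eef_pos: [0.3719, -0.2405, 0.4224]
tool_rot: [-0.0, 0.708, -0.706, 0.0]
contact_force: [-0.6, -1.1, -1.8]
gripper_width: 0.293
t: 8.1
eef_pos: [0.3432, -0.2757, 0.4224]
tool_rot: [0.0, -0.707, 0.707, -0.0]
contact_force: [1.1, 0.2, -1.4]
gripper_width: 0.29
tcp [ 0.3432 -0.2757  0.4224] yaw -90.05 tilt [ 3.e-04 -1.e-04 -1.e+00] -> tx,ty,tz [ 2.12 -0.67 25.04] yaw -0.05
407 240 53 57
```

View pics/w6.png

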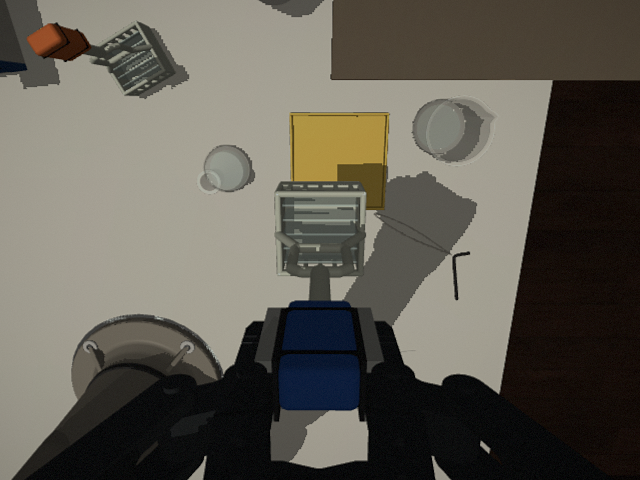

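The tray spans columns 290-389 and rows 112-208 in this view. The dipper hangs straight, and the area around the tray is clear.

```bash
python3 - <<'E'
from h import *
im,K,A,p=cam("wrist")
P=[onz(K,A,p,u,.016)[:2] for u in((290,112),(389,112),(387,208),(291,208))];print(np.round(P,4).tolist(),np.mean(P,0))
E
H="python3 -m handwheel"
$H '[{"grip":0,"tx":1,"ty":-0.3,"tz":1,"yaw":0},{"grip":0,"tx":1.1,"ty":-0.4,"tz":3,"yaw":0},{"grip":0,"tx":0,"ty":0,"tz":4,"yaw":0},{"grip":0,"tx":0,"ty":0,"tz":4,"yaw":0},{"grip":0,"tx":0,"ty":0,"tz":4,"yaw":0}]'
$H '[{"grip":0,"tx":0,"ty":0,"tz":3,"yaw":0},{"grip":0,"tx":0,"ty":0,"tz":1.5,"yaw":0},{"grip":0,"tx":0,"ty":0,"tz":0,"yaw":0}]'
python3 -c "
from h import *
go(.35,-.299,.166,-90)"
```

```text
[[0.4156, -0.2368], [0.416, -0.3615], [0.2919, -0.366], [0.2914, -0.2358]] [ 0.35372931 -0.30000713]
t: 8.75
eef_pos: [0.3521, -0.2952, 0.2601]
tool_rot: [-0.0, 0.709, -0.705, -0.0]
contact_force: [-0.1, -1.2, -1.4]
gripper_width: 0.292
t: 9.05
eef_pos: [0.3506, -0.2942, 0.2143]
tool_rot: [0.001, 0.709, -0.705, -0.003]
contact_force: [-0.0, 0.4, -0.4]
gripper_width: 0.29
tcp [ 0.3506 -0.2942  0.2143] yaw -89.72 tilt [-0.0047  0.0032 -1.    ] -> tx,ty,tz [0.49 0.04 4.83] yaw 0.28
```

```bash
H="python3 -m handwheel"
$H '[{"grip":0,"tx":0.4,"ty":0,"tz":2,"yaw":0},{"grip":0,"tx":0,"ty":0,"tz":1.8,"yaw":0},{"grip":0,"tx":0,"ty":0,"tz":0.5,"yaw":0},{"grip":0,"tx":0,"ty":0,"tz":0.2,"yaw":0},{"grip":0,"tx":0,"ty":0,"tz":0,"yaw":0}]'
$H '[{"grip":0,"tx":0,"ty":0,"tz":0.15,"yaw":0},{"grip":0,"tx":0,"ty":0,"tz":0,"yaw":0}]'
$H '[{"grip":0,"tx":0,"ty":0,"tz":0.15,"yaw":0},{"grip":0,"tx":0,"ty":0,"tz":0,"yaw":0}]'
python3 -c "
from h import *
go(.35,-.299,.166,-90)"
```

```text
t: 9.55
eef_pos: [0.3522, -0.2999, 0.173]
tool_rot: [-0.0, 0.708, -0.706, 0.001]
contact_force: [0.1, 0.7, -1.8]
gripper_width: 0.289
t: 9.75
eef_pos: [0.352, -0.2999, 0.1714]
tool_rot: [-0.0, 0.708, -0.706, 0.001]
contact_force: [-0.8, -0.3, -0.7]
gripper_width: 0.293
t: 9.95
eef_pos: [0.3515, -0.2997, 0.1694]
tool_rot: [-0.0, 0.708, -0.706, 0.0]
contact_force: [-0.2, -0.4, -1.4]
gripper_width: 0.294
tcp [ 0.3515 -0.2997  0.1694] yaw -89.82 tilt [ 1.e-04 -1.e-04 -1.e+00] -> tx,ty,tz [-0.07  0.15  0.34] yaw 0.18
```

```bash
H="python3 -m handwheel"
for i in 1 2 3; do $H '[{"grip":0,"tx":0,"ty":0,"tz":0.13,"yaw":0},{"grip":0,"tx":0,"ty":0,"tz":0,"yaw":0}]' | grep -E "eef|force"; done
```

```text
eef_pos: [0.3515, -0.2996, 0.1679]
contact_force: [-0.8, 0.1, -1.1]
eef_pos: [0.3516, -0.2997, 0.1666]
contact_force: [-0.2, -0.7, -1.3]
eef_pos: [0.3519, -0.3001, 0.1665]
contact_force: [-2.7, 1.4, 10.7]
```

```bash
H="python3 -m handwheel"
$H '[{"grip":3.2,"tx":0,"ty":0,"tz":-0.1,"yaw":0},{"grip":4.5,"tx":0,"ty":0,"tz":0,"yaw":0},{"grip":6.5,"tx":0,"ty":0,"tz":0,"yaw":0},{"grip":6.5,"tx":0,"ty":0,"tz":0,"yaw":0}]'
$H '[{"grip":6.5,"tx":0,"ty":0,"tz":-2,"yaw":0},{"grip":6.5,"tx":0,"ty":0,"tz":-4,"yaw":0},{"grip":6.5,"tx":0,"ty":0,"tz":-4,"yaw":0},{"grip":6.5,"tx":0,"ty":0,"tz":-4,"yaw":0},{"grip":6.5,"tx":0,"ty":0,"tz":-1,"yaw":0}]'
python3 - <<'E'
from m import *
s=V["side"];c=V["scene"];u={}
for n,v in V.items():
    for b,ce,_ in blobs(v[0],"b",30):
        if b[4]<400: print(n,b,ce)
    for b,ce,_ in blobs(v[0],"o",30): print(n,"o",b,ce)
for n,v in V.items(): print(n,proj(*v[1:],(.352,-.3,.178)))
go(.47,-.15,.33,-61.5)
go(.475,-.055,.33,-61.5)
E
```

```text
t: 10.95
eef_pos: [0.3515, -0.2996, 0.1663]
tool_rot: [0.0, 0.708, -0.706, -0.0]
contact_force: [0.2, 0.5, -0.2]
gripper_width: 0.761
t: 11.45
eef_pos: [0.3533, -0.3008, 0.3208]
tool_rot: [-0.001, 0.708, -0.706, 0.004]
contact_force: [0.4, -0.7, 0.7]
gripper_width: 0.763
scene [265, 200, 36, 52, 288] [284.4, 226.9]
scene [377, 280, 9, 17, 122] [381.4, 287.8]
scene o [334, 219, 8, 15, 74] [337.1, 226.5]
side [272, 23, 27, 29, 138] [287.4, 40.1]
side [445, 225, 13, 17, 144] [450.9, 232.7]
side o [329, 223, 10, 16, 94] [333.6, 230.3]
scene [380.91176016 288.12408566]
side [449.82507621 233.21614068]
tcp [ 0.3523 -0.3002  0.318 ] yaw -89.82 tilt [ 0.0032 -0.0021 -1.    ] -> tx,ty,tz [-14.98 -11.82  -1.2 ] yaw -28.32
tcp [ 0.3523 -0.3002  0.318 ] yaw -89.82 tilt [ 0.0032 -0.0021 -1.    ] -> tx,ty,tz [-24.48 -12.35  -1.22] yaw -28.32
```

The dipper in the tray projects within 1 px of where it should stand, so it is upright. Now to the orange one.

```bash
H="python3 -m handwheel"
$H '[{"grip":6.5,"tx":-3,"ty":-2,"tz":0,"yaw":0},{"grip":6.5,"tx":-4,"ty":-2.3,"tz":0,"yaw":0},{"grip":6.5,"tx":-4,"ty":-2,"tz":0,"yaw":0},{"grip":6.5,"tx":-4,"ty":-2,"tz":0,"yaw":0},{"grip":6.5,"tx":-4,"ty":-2,"tz":0,"yaw":0}]'
$H '[{"grip":6.5,"tx":-3.5,"ty":-2,"tz":0,"yaw":0},{"grip":6.5,"tx":-2,"ty":0,"tz":0,"yaw":-7},{"grip":6.5,"tx":0,"ty":0,"tz":0,"yaw":-7},{"grip":6.5,"tx":0,"ty":0,"tz":0,"yaw":-7},{"grip":6.5,"tx":0,"ty":0,"tz":0,"yaw":-7.3}]'
$H '[{"grip":6.5,"tx":0,"ty":0,"tz":2.5,"yaw":0},{"grip":6.5,"tx":0,"ty":0,"tz":2.5,"yaw":0},{"grip":6.5,"tx":0,"ty":0,"tz":0,"yaw":0}]'
python3 - <<'E'
from h import *
go(.4755,-.056,.162,-61.5)
im,K,A,p=cam("wrist");cv2.imwrite("pics/w7.png",im)
h=cv2.cvtColor(im,cv2.COLOR_BGR2HSV);m=cv2.inRange(h,(2,120,130),(16,255,255))
r=cv2.minAreaRect(max(cv2.findContours(m,0,2)[0],key=cv2.contourArea));print(r,onz(K,A,p,r[0],.2), proj(K,A,p,(.4755,-.056,.2)))
E
```

```text
t: 12.05
eef_pos: [0.4534, -0.1075, 0.3143]
tool_rot: [0.001, 0.708, -0.706, -0.001]
contact_force: [0.1, -0.4, -0.3]
gripper_width: 0.762
t: 12.55
eef_pos: [0.4727, -0.054, 0.3141]
tool_rot: [0.001, 0.861, -0.509, -0.002]
contact_force: [0.0, 0.3, 0.1]
gripper_width: 0.764
t: 12.85
eef_pos: [0.4704, -0.0543, 0.2617]
tool_rot: [0.002, 0.859, -0.511, -0.004]
contact_force: [0.0, 0.3, -0.4]
gripper_width: 0.761
tcp [ 0.4704 -0.0543  0.2617] yaw -61.5 tilt [-9.2e-03  9.0e-04 -1.0e+00] -> tx,ty,tz [ 0.44 -0.44  9.96] yaw -0.0
((323.5, 259.0), (22.0, 43.0), 90.0) [ 0.47473589 -0.05407528  0.2       ] [327.39241932 259.43977168]
```

View pics/w7.png

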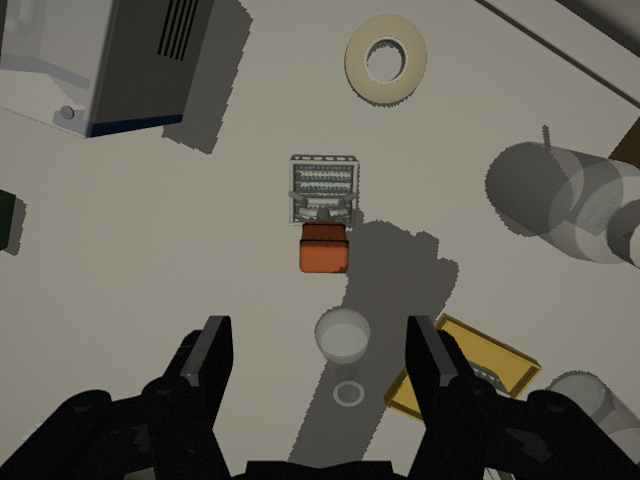

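The jaws line up with the orange block (columns 300-349, rows 248-272), and the basket is square to the tool. Descending to grip.

```bash
H="python3 -m handwheel"
$H '[{"grip":6.5,"tx":0.3,"ty":-0.35,"tz":2,"yaw":0},{"grip":6.5,"tx":0,"ty":0,"tz":3,"yaw":0},{"grip":6.5,"tx":0,"ty":0,"tz":3,"yaw":0},{"grip":6.5,"tx":0,"ty":0,"tz":1.9,"yaw":0},{"grip":6.5,"tx":0,"ty":0,"tz":0,"yaw":0}]'
python3 -c "
from h import *
go(.475,-.055,.162,-61.5)"
$H '[{"grip":0,"tx":0,"ty":0,"tz":0,"yaw":0},{"grip":0,"tx":0,"ty":0,"tz":0,"yaw":0},{"grip":0,"tx":0,"ty":0,"tz":0,"yaw":0},{"grip":0,"tx":0,"ty":0,"tz":0,"yaw":0},{"grip":0,"tx":0,"ty":0,"tz":0,"yaw":0}]' 80
$H '[{"grip":0,"tx":0,"ty":0,"tz":0,"yaw":0},{"grip":0,"tx":0,"ty":0,"tz":-0.5,"yaw":0},{"grip":0,"tx":0,"ty":0,"tz":0,"yaw":0}]'
python3 -c "
from h import *
go(.435,-.01,.212,-83.1)"
```

```text
t: 13.4
eef_pos: [0.4768, -0.0552, 0.1657]
tool_rot: [0.001, 0.859, -0.511, -0.002]
contact_force: [-0.2, 0.5, -1.0]
gripper_width: 0.76
tcp [ 0.4768 -0.0552  0.1657] yaw -61.51 tilt [-4.4e-03  5.0e-04 -1.0e+00] -> tx,ty,tz [-0.1   0.15  0.37] yaw -0.01
t: 13.9
eef_pos: [0.4796, -0.0548, 0.169]
tool_rot: [-0.001, 0.859, -0.511, 0.001]
contact_force: [-0.7, 1.3, 7.1]
gripper_width: 0.292
t: 14.2
eef_pos: [0.4785, -0.0554, 0.1731]
tool_rot: [-0.0, 0.859, -0.511, 0.001]
contact_force: [0.1, 0.5, -1.4]
gripper_width: 0.296
tcp [ 0.4785 -0.0554  0.1731] yaw -61.52 tilt [ 1.e-03 -4.e-04 -1.e+00] -> tx,ty,tz [-6.07  1.66 -3.9 ] yaw 21.58
```

```bash
H="python3 -m handwheel"
$H '[{"grip":0,"tx":0,"ty":0,"tz":-2,"yaw":0},{"grip":0,"tx":0,"ty":0,"tz":-4,"yaw":0},{"grip":0,"tx":0,"ty":0,"tz":-5,"yaw":0},{"grip":0,"tx":0,"ty":0,"tz":-5,"yaw":0},{"grip":0,"tx":0,"ty":0,"tz":-5,"yaw":3}]'
$H '[{"grip":0,"tx":0,"ty":0,"tz":-3,"yaw":5},{"grip":0,"tx":0,"ty":0,"tz":0,"yaw":6},{"grip":0,"tx":0,"ty":0,"tz":0,"yaw":5},{"grip":0,"tx":0,"ty":0,"tz":0,"yaw":2.6},{"grip":0,"tx":-2,"ty":0.4,"tz":0,"yaw":0}]'
$H '[{"grip":0,"tx":-3,"ty":0.6,"tz":0,"yaw":0},{"grip":0,"tx":-4,"ty":0.7,"tz":0,"yaw":0},{"grip":0,"tx":-4,"ty":0.7,"tz":0,"yaw":0},{"grip":0,"tx":-4,"ty":0.7,"tz":0,"yaw":0},{"grip":0,"tx":-3,"ty":0.6,"tz":0,"yaw":0}]'
$H '[{"grip":0,"tx":-1.2,"ty":0.2,"tz":0,"yaw":0},{"grip":0,"tx":0,"ty":0,"tz":0,"yaw":0},{"grip":0,"tx":0,"ty":0,"tz":0,"yaw":0}]'
python3 -c "
from h import *
go(.414,.1515,.2165,-83.1)"
```

```text
t: 14.7
eef_pos: [0.4775, -0.0554, 0.3843]
tool_rot: [0.0, 0.845, -0.534, -0.0]
contact_force: [1.5, 0.1, -1.7]
gripper_width: 0.291
t: 15.2
eef_pos: [0.4719, -0.0384, 0.4118]
tool_rot: [0.001, 0.746, -0.666, -0.0]
contact_force: [0.2, 0.9, -1.2]
gripper_width: 0.29
t: 15.7
eef_pos: [0.4162, 0.1411, 0.4123]
tool_rot: [0.0, 0.749, -0.663, -0.0]
contact_force: [0.1, 0.3, -1.9]
gripper_width: 0.29
t: 16.0
eef_pos: [0.4146, 0.149, 0.4122]
tool_rot: [0.0, 0.748, -0.664, 0.0]
contact_force: [-0.4, -0.8, -1.1]
gripper_width: 0.289
tcp [0.4146 0.149  0.4122] yaw -83.21 tilt [-2.e-04 -9.e-04 -1.e+00] -> tx,ty,tz [-0.27  0.03 19.57] yaw -0.11
```

```bash
H="python3 -m handwheel"
$H '[{"grip":0,"tx":-0.25,"ty":0,"tz":2,"yaw":0},{"grip":0,"tx":0,"ty":0,"tz":3.5,"yaw":0},{"grip":0,"tx":0,"ty":0,"tz":4,"yaw":0},{"grip":0,"tx":0,"ty":0,"tz":4,"yaw":0},{"grip":0,"tx":0,"ty":0,"tz":3,"yaw":0}]'
$H '[{"grip":0,"tx":0,"ty":0,"tz":2,"yaw":0},{"grip":0,"tx":0,"ty":0,"tz":0.9,"yaw":0},{"grip":0,"tx":0,"ty":0,"tz":0,"yaw":0},{"grip":0,"tx":0,"ty":0,"tz":0,"yaw":0}]'
python3 - <<'E'
from h import *
go(.414,.1515,.2165,-83.1);go(.5262,.1649,.2165,-83.1)
im,K,A,p=cam("wrist");cv2.imwrite("pics/w8.png",im)
E
```

```text
t: 16.5
eef_pos: [0.4137, 0.1503, 0.2449]
tool_rot: [0.001, 0.747, -0.665, -0.0]
contact_force: [-0.1, -0.0, -1.0]
gripper_width: 0.294
t: 16.9
eef_pos: [0.4148, 0.1527, 0.2192]
tool_rot: [-0.001, 0.748, -0.664, 0.0]
contact_force: [0.0, 0.6, -0.6]
gripper_width: 0.287
tcp [0.4148 0.1527 0.2192] yaw -83.19 tilt [ 1.2e-03  3.0e-04 -1.0e+00] -> tx,ty,tz [0.11 0.09 0.27] yaw -0.09
tcp [0.4148 0.1527 0.2192] yaw -83.19 tilt [ 1.2e-03  3.0e-04 -1.0e+00] -> tx,ty,tz [  0.11 -11.21   0.29] yaw -0.09
```

View pics/w8.png

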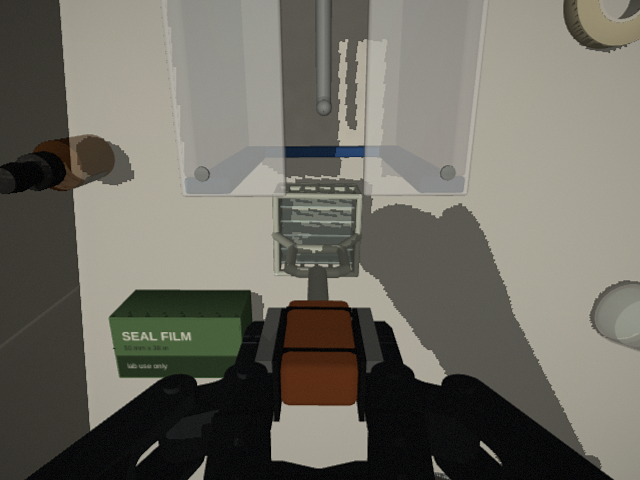

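The hook's tip is at (323.5,107), the slot centre at the front edge at column 325.5, the stem at column 318 and the basket at columns 275-361. The dipper is upright and about 3 mm to the left of the hook line.

```bash
python3 - <<'E'
from h import *
o=get_obs();Rm=rot(o["tool_rot"]);im,K,A,p=cam("wrist")
t=lambda u,z:((Rm.T@(onz(K,A,p,u,z)-o["eef_pos"]))*100).round(2)
print("tip",t((323.5,105),.141),"pin far",t((323.5,15),.13),"slot front",t((284,195),.171),t((367,195),.171),"basket front rim",t((275,190),.09),t((361,190),.09),"stem",t((318,285),.16))
print("slot back",t((281,5),.171),t((369,5),.171),o["eef_pos"])
E
```

```text
tip [ 0.22 -8.13  7.87] pin far [  0.22 -12.38   8.98] slot front [-1.65 -4.14  4.87] [ 2.24 -4.14  4.86] basket front rim [-2.93 -2.73 12.96] [ 2.79 -2.72 12.96] stem [-0.07  0.98  5.95]
slot back [ -1.56 -12.03   4.88] [  2.04 -12.03   4.88] [0.41493281 0.15300041 0.21956694]
```

```bash
H="python3 -m handwheel"
$H '[{"grip":0,"tx":0.23,"ty":0,"tz":0.25,"yaw":0},{"grip":0,"tx":0,"ty":-1,"tz":0,"yaw":0},{"grip":0,"tx":0,"ty":-1.5,"tz":0,"yaw":0},{"grip":0,"tx":0,"ty":-1.5,"tz":0,"yaw":0},{"grip":0,"tx":0,"ty":-1,"tz":0,"yaw":0}]'
python3 -c "
from h import *
go(.5255,.1627,.2165,-83.1)"
```

```text
t: 17.5
eef_pos: [0.466, 0.1571, 0.2159]
tool_rot: [-0.001, 0.748, -0.664, 0.0]
contact_force: [-0.5, -0.1, -0.9]
gripper_width: 0.287
tcp [0.466  0.1571 0.2159] yaw -83.15 tilt [ 7.e-04  7.e-04 -1.e+00] -> tx,ty,tz [ 0.15 -5.98 -0.05] yaw -0.05
```

```bash
H="python3 -m handwheel"
$H '[{"grip":0,"tx":0,"ty":-1.2,"tz":0,"yaw":0},{"grip":0,"tx":0,"ty":-1.5,"tz":0,"yaw":0},{"grip":0,"tx":0,"ty":-1.5,"tz":0,"yaw":0},{"grip":0,"tx":0,"ty":-1.2,"tz":0,"yaw":0},{"grip":0,"tx":0,"ty":-0.5,"tz":0,"yaw":0}]'
$H '[{"grip":0,"tx":0,"ty":0,"tz":0,"yaw":0},{"grip":0,"tx":0,"ty":0,"tz":0.6,"yaw":0},{"grip":0,"tx":0,"ty":0,"tz":0.6,"yaw":0},{"grip":0,"tx":0,"ty":0,"tz":0.2,"yaw":0},{"grip":0,"tx":0,"ty":0,"tz":0,"yaw":0}]'
python3 -c "
from h import *
go(.5255,.1627,.199,-83.1)"
```

```text
t: 18.0
eef_pos: [0.5236, 0.164, 0.2156]
tool_rot: [-0.0, 0.748, -0.664, -0.0]
contact_force: [-0.2, 0.8, -2.1]
gripper_width: 0.29
t: 18.5
eef_pos: [0.5217, 0.1636, 0.2013]
tool_rot: [0.001, 0.748, -0.663, -0.0]
contact_force: [-0.5, 0.6, -1.5]
gripper_width: 0.288
tcp [0.5217 0.1636 0.2013] yaw -83.1 tilt [-1.1e-03 -5.0e-04 -1.0e+00] -> tx,ty,tz [ 0.14 -0.37  0.23] yaw -0.0
```

```bash
H="python3 -m handwheel"
for i in 1 2; do $H '[{"grip":0,"tx":0,"ty":0,"tz":0.12,"yaw":0},{"grip":0,"tx":0,"ty":0,"tz":0,"yaw":0}]' | grep -E "eef|force"; done
```

```text
eef_pos: [0.5223, 0.1638, 0.2008]
contact_force: [-0.4, -0.2, -2.1]
eef_pos: [0.5223, 0.1638, 0.1995]
contact_force: [-0.0, -0.8, -1.5]
```

```bash
H="python3 -m handwheel"
for i in 1 2; do $H '[{"grip":0,"tx":0,"ty":0,"tz":0.12,"yaw":0},{"grip":0,"tx":0,"ty":0,"tz":0,"yaw":0}]' | grep -E "eef|force"; done
```

```text
eef_pos: [0.5225, 0.1639, 0.1985]
contact_force: [-0.4, -0.2, 0.7]
eef_pos: [0.5228, 0.164, 0.1981]
contact_force: [-3.0, -0.1, 6.3]
```

Contact came at TCP z 0.1985, which puts the underside about 30 mm up. That is the hanging height. Releasing gently.

```bash
H="python3 -m handwheel"
$H '[{"grip":2.6,"tx":0,"ty":0,"tz":-0.08,"yaw":0},{"grip":2.8,"tx":0,"ty":0,"tz":0,"yaw":0},{"grip":3.4,"tx":0,"ty":0,"tz":0,"yaw":0},{"grip":4.2,"tx":0,"ty":0,"tz":0,"yaw":0},{"grip":5.5,"tx":0,"ty":0,"tz":0,"yaw":0}]' 20
$H '[{"grip":6.5,"tx":0,"ty":0,"tz":0,"yaw":0},{"grip":6.5,"tx":0,"ty":0,"tz":0,"yaw":0},{"grip":6.5,"tx":0,"ty":0,"tz":0,"yaw":0}]'
$H '[{"grip":6.5,"tx":0,"ty":0,"tz":-1,"yaw":0},{"grip":6.5,"tx":0,"ty":0,"tz":-3,"yaw":0},{"grip":6.5,"tx":0,"ty":0,"tz":-4,"yaw":0},{"grip":6.5,"tx":0,"ty":0,"tz":-4,"yaw":0},{"grip":6.5,"tx":0,"ty":0,"tz":-3,"yaw":0}]'
python3 - <<'E'
from m import *
for n,v in V.items():
    print(n,[(b,ce) for b,ce,_ in blobs(v[0],"o",30)],"exp",proj(*v[1:],(.5225,.1635,.205)),"blue",[ce for b,ce,_ in blobs(v[0],"b",60) if b[4]<200])
go(.47,0,.33,-83)
E
```

```text
t: 19.8
eef_pos: [0.5222, 0.1638, 0.1977]
tool_rot: [0.0, 0.748, -0.663, -0.0]
contact_force: [0.1, 0.6, -1.3]
gripper_width: 0.637
t: 20.1
eef_pos: [0.5223, 0.1638, 0.1979]
tool_rot: [0.0, 0.748, -0.663, -0.0]
contact_force: [-0.1, 0.5, -0.1]
gripper_width: 0.759
t: 20.6
eef_pos: [0.5227, 0.1643, 0.3515]
tool_rot: [-0.001, 0.748, -0.663, 0.001]
contact_force: [0.6, -0.5, 0.5]
gripper_width: 0.762
scene [([288, 176, 9, 15, 85], [291.9, 183.1])] exp [293.05070757 183.45270067] blue [[381.3, 287.8]]
side [([232, 237, 11, 9, 66], [236.8, 240.9]), ([234, 243, 11, 10, 57], [239.3, 247.8])] exp [238.48406622 243.9793775 ] blue [[287.5, 40.2], [277.5, 272.9], [268.0, 296.0]]
tcp [0.5242 0.1652 0.3537] yaw -83.11 tilt [ 0.0087  0.0028 -1.    ] -> tx,ty,tz [15.75  7.39  2.27] yaw -0.11
```

```bash
H="python3 -m handwheel"
$H '[{"grip":6.5,"tx":3,"ty":1.4,"tz":0,"yaw":0},{"grip":6.5,"tx":4,"ty":2,"tz":0,"yaw":0},{"grip":6.5,"tx":4,"ty":2,"tz":0,"yaw":0},{"grip":6.5,"tx":4,"ty":2,"tz":0,"yaw":0},{"grip":6.5,"tx":1,"ty":0,"tz":0,"yaw":0}]' | grep eef
for i in 1 2 3; do $H '[{"grip":6.5,"tx":0,"ty":0,"tz":0,"yaw":0},{"grip":6.5,"tx":0,"ty":0,"tz":0,"yaw":0},{"grip":6.5,"tx":0,"ty":0,"tz":0,"yaw":0},{"grip":6.5,"tx":0,"ty":0,"tz":0,"yaw":0},{"grip":6.5,"tx":0,"ty":0,"tz":0,"yaw":0}]' | grep -E "^t|eef"
python3 - <<'E'
from m import *
for n,v in V.items(): print(n,[ce for b,ce,_ in blobs(v[0],"o",20)],[ce for b,ce,_ in blobs(v[0],"b",60) if b[4]<200])
s=cv2.resize(V["side"][0][190:330,190:500],None,fx=2.4,fy=2.4);c=cv2.resize(V["scene"][0][160:360,240:470],None,fx=1.2,fy=1.2)
f=np.zeros((s.shape[0]+c.shape[0],s.shape[1],3),np.uint8);f[:s.shape[0]]=s;f[s.shape[0]:,:c.shape[1]]=c;cv2.imwrite("pics/final.png",f)
E
done
```

```text
eef_pos: [0.466, -0.009, 0.3478]
t: 21.7
eef_pos: [0.4682, -0.0029, 0.3478]
tool_rot: [-0.0, 0.749, -0.663, -0.0]
scene [[291.9, 183.3]] [[381.4, 287.8]]
side [[236.9, 240.9], [239.3, 247.8]] [[287.5, 40.1], [277.4, 272.6]]
t: 22.3
eef_pos: [0.468, -0.0039, 0.3479]
tool_rot: [-0.0, 0.748, -0.663, 0.0]
scene [[291.9, 183.3]] [[381.4, 287.8]]
side [[236.9, 240.9], [239.3, 247.8]] [[287.4, 40.2]]
t: 22.9
eef_pos: [0.468, -0.0039, 0.3479]
tool_rot: [0.0, 0.748, -0.663, 0.0]
scene [[292.0, 183.4]] [[381.4, 287.7]]
side [[236.8, 240.9], [239.3, 247.8]] [[287.5, 40.2], [277.4, 272.9]]
```

View pics/final.png

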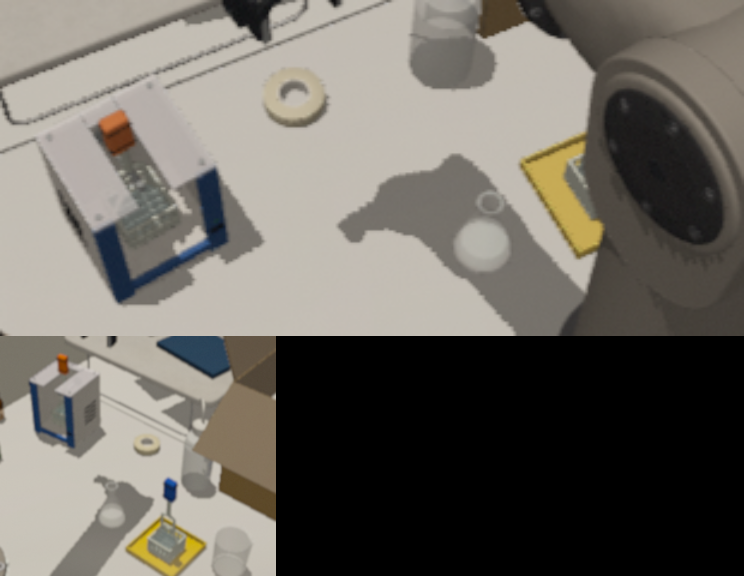

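The orange dipper hangs in the cabinet with its grip above the slot, and it isn't moving between frames. The blue one stands upright in the middle of the tray, and the bystanders in view are where they were. Handing in.

```bash
python3 -c "
from station import *
print(hand_in())"
```

```text
the job is handed in; nothing more can be done
None
```

The changeover is done and handed in at about 23 s of the 72 s allowed. The blue-grip dipper stands upright in the yellow tray, and the orange-grip dipper hangs on the cabinet hook.

**Blue dipper:** I lifted it 21 mm off the hook, drew it straight out through the front opening and set it down on the tray floor. Its grip shows within about 1 px of the expected place in both fixed cameras.

**Orange dipper:** I took it in through the opening with its underside about 47 mm up and lowered it onto the hook. It made contact with the underside about 30 mm up, which is the stated hanging height. After release its grip stayed within about 0.1 px for over a second, with the gripper well clear.

**Forces:** The forces I read stayed at or below about 11 N and showed no contact while a dipper was passing through the opening. They were read only at the end of each move, so a brief touch in between might not show.

**Failed or unclear checks:**
- My first move commands were refused because each row needs all five values. The arm did not move.
- The cabinet's position differed by 3 to 4 mm between views, so I lined up on the hook itself from close by.
- In the final side view the arm hid part of the tray, so the blue dipper's final place rests on the scene camera.
- The bystanders I could see looked unmoved, but I didn't measure them again.

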